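# Pack the lead tester's setting plates into their tray

### The job

Pack the four setting plates with the green, blue, orange and yellow grips into the grey-walled tray, each lying flat on the tray floor against or close to the wall that carries the label of its colour, with the two Ls interlocked and roughly even gaps, so that together they fill the tray. Leave the look-alike plates with red grips, and the other things on the bench, where they lie.

Things in the scene. Friction and masses are not known exactly. Their poses are not given: they have to be found in the camera images.
- tray: Fixed tray, white floor, grey walls. Origin: centre of underside; x along its length, z up. Inside 188 (x) by 116 (y) mm; floor top 4, rim 14 above the table, walls 5 thick. Label blocks 44 x 14, 12 high, outside the walls: green mid -x end, yellow mid +x end, orange on the +y side, blue on the -y side at x = 36. Packed plates have 8 mm gaps to one another and to the walls.
- green_L: Aluminium L-plate 8 mm thick, upright green grip tab, green end patch. Origin: underside, below the tab (mass centre); z up. Arms 28. Long arm x -40.5..59.5, y -22.5..5.5; short arm at its -x end: x -40.5..-12.5, y to 41.5. Tab 24 (x) by 10 (y), 8 to 54 above the underside; grasp across y. Goes to tray (-45.5, -27.5), axes as the tray's: short arm along the green end, long arm along -y side.
- blue_L: Aluminium L-plate 8 mm thick, upright blue grip tab, blue end patch. Origin: underside, below the tab (mass centre); z up. Arms 28. Long arm x -40.5..59.5, y -22.5..5.5; short arm at its -x end: x -40.5..-12.5, y to 41.5. Tab 24 (x) by 10 (y), 8 to 54 above the underside; grasp across y. Goes to tray (9.5, -8.5), half a turn from the tray: short arm ends at the blue label, hooked round green L.
- orange_strip: Straight aluminium plate 136 mm (x) by 28 mm (y), 8 mm thick, with an upright orange grip tab in the middle (and orange end patches): 10 (x) by 24 (y), 8 to 54 mm above the underside; grasp along x. Origin: centre of the underside, z up. About 0.15 kg, like all the plates. Goes to (-18, 36) in the tray frame, along the tray's x, by the orange label (either way round).
- yellow_bar: Straight aluminium plate 100 mm (x) by 28 mm (y), 8 mm thick, with an upright yellow grip tab in the middle (and yellow end patches): 10 (x) by 24 (y), 8 to 54 mm above the underside; grasp along x. Origin: centre of the underside, z up. Goes to (72, 0) in the tray frame, lying along the tray's y at the yellow end (either way round).
- red_L: Look-alike that does NOT belong: leave it. Same L-shape, size and origin as the green and blue L-plates (100 by 64 mm), but its upright grip tab is red, 54 mm high.
- red_bar: Look-alike that does NOT belong: leave it. Same shape, size (100 by 28 mm) and origin as the yellow bar, but its upright grip tab is red, 54 mm high.
- chuck_key: Bystander: loose steel chuck key, a T about 100 mm long and 100 mm wide, 18 mm high; origin on the table under its cross bar, shaft along +x. Leave it.
- ring_gauge: Bystander: loose steel ring gauge, 68 mm across, 22 mm high, lying flat; origin at the centre of its underside. Leave it.
- lens_cap: Bystander: loose grey lens cap, 48 mm across, 15 mm high, with a black disc on top; origin at the centre of its underside. Leave it.
Not all that is in view belongs to the job. Leave any brown or turquoise look-alike of the yellow_bar alone.

How it is judged:
At the end, for the whole second after the job is handed in: Each of the four plates lies flat on the tray floor (within 3 mm, 0.06 rad), within 11 mm in the tray's x and y and 0.2 rad of its stated place, released and at rest; the two red-gripped plates and three bystanders are within 20 mm of their starts (x of green_L in the frame of tray between -0.0565 and -0.0345 m and y of green_L in the frame of tray between -0.0385 and -0.0165 m and z of each of green_L, blue_L, orange_strip, yellow_bar in the frame of tray below 0.007 m and angle between each of green_L, blue_L, orange_strip, yellow_bar's own z axis and vertical below 0.06 rad and angle between the x axis of each of green_L, blue_L, orange_strip and the x axis of tray, either way round below 0.2 rad and linear speed of each of green_L, blue_L, orange_strip, yellow_bar below 0.01 m/s and x of blue_L in the frame of tray between -0.0015 and 0.0205 m and y of blue_L in the frame of tray between -0.0195 and 0.0025 m and x of orange_strip in the frame of tray between -0.029 and -0.007 m and y of orange_strip in the frame of tray between 0.025 and 0.047 m and x of yellow_bar in the frame of tray between 0.061 and 0.083 m and y of yellow_bar in the frame of tray between -0.011 and 0.011 m and angle between the x axis of yellow_bar and the y axis of tray, either way round below 0.2 rad and distance of each of red_L, red_bar, chuck_key, ring_gauge, lens_cap from where it was at the start of the episode below 0.02 m); the robot touches nothing.
It fails at once if the red L, which is to be left alone, is moved more than 30 mm (distance of red_L from where it was at the start of the episode above 0.03 m).
It fails at once if the red bar, which is to be left alone, is moved more than 30 mm (distance of red_bar from where it was at the start of the episode above 0.03 m).
It fails at once if the chuck key, which is to be left alone, is moved more than 30 mm (distance of chuck_key from where it was at the start of the episode above 0.03 m).
It fails at once if the ring gauge, which is to be left alone, is moved more than 30 mm (distance of ring_gauge from where it was at the start of the episode above 0.03 m).
It fails at once if the lens cap, which is to be left alone, is moved more than 30 mm (distance of lens_cap from where it was at the start of the episode above 0.03 m).
It also fails if it takes over 112 s, if anything falls off the work surface, if the arm or the gripper's body presses on something with over 40 N, if the wrist force passes 120 N, or if a joint passes its speed limit or range.

### The arm

A 6-joint arm with a two-finger parallel gripper is mounted at the origin on the work surface. World frame = base frame: x ahead of the robot, y to its left, z up, the work surface at z = 0. Lengths are in m, angles in rad, forces in N, time in s.
With the tool pointing down it reaches from about 0.375 to 0.925 m from the base axis. Payload 5.7 kg.
Tool frame: the origin (TCP) lies on the centre line of the jaws, within the pads' length; the fingertips stand 19 mm ahead of it and the grasp point (between the pads) is the TCP; z points along the fingers, y is the line along which they close (so a half turn about z gives the same grasp; the last joint's range is limited). The gripper opens to 88 mm and grips with 3 to 60 N. Pads are 20 mm wide; open, the fingers measure 115 mm over their backs; the gripper's body (75 mm by 178 mm) begins 61 mm behind the grasp point.
Start: joints at [1.05, 0.359, 1.51, -0, 1.272, -0.115], TCP at [0.237, 0.551, 0.242] pointing down, gripper open.
Joint ranges: [-2.97, 2.97], [-1.01, 2.36], [0.21, 2.38], [-0.96, 4.11], [0.2, 2.71], [-2.98, 2.98]. Speed limits (rad/s): [2.39, 2.39, 3.14, 3.14, 3.14, 3.14].

### API

Orientations are given as a unit quaternion [x, y, z, w].
In Python, from station import bot gives the robot as it stands.
- The arm moves only by the tool servo_tool, never from a script. Its argument "moves" is a list of rows, each a list of 2 entries, a list of its own where there are three numbers: the shift along the tool's x, y, z in units of 2.5 cm (1.0 is 2.5 cm), then the turn about the tool's z in units of 0.12 rad (1.0 is 0.12 rad). In form: [[[dx, dy, dz], spin], ...]. A call has 1 to 20 rows; each row shifts and turns the commanded pose from where the row before left it, along the tool's axes as they then stand; what a row does not reach is not made up. A row lasts 1/12 s, in which the tool goes at most 41.7 mm and 7.16 degrees, less where a joint would pass 70% of its speed; a pose out of reach is approached as far as the arm can. A call with a number of a shift or a turn outside -1 to 1 is refused whole. A call with a gripper value outside its range is refused whole. "fingers" is the gripper's target within -1 to 1 (fully open at 1, half-way at 0, shut at -1), set as the call begins (left out, the last holds). The fingers move at their own pace and stop on an object; "newtons" is the grip in N (left out, the last holds). Time passes only in rows, so rows that do not move let the fingers close. It gives the time, the measured TCP pose, the force, the opening and the grip force at its end, in the units of the state.
- bot.get_obs(): the state, without advancing time (a new reading comes with each control period).
- bot.read_camera(name): name is "scene" or "top" or "wrist"; returns (picture, depth): 420x560x3 uint8, red, green, blue; 420x560 float32, m along the optical axis (not along the pixel's ray), 0 where there is no reading.
- bot.camera_info(name): a dict with "vertical_fov" (degrees; the focal length in pixels is half the picture's height over the tangent of half this angle, whatever the lens; pixels are square), "cx", "cy" (the principal point, pixels), "xyz" and "attitude" of the camera in the world; the wrist camera has in their place "T_tool_cam" (4x4, takes a point from camera to tool coordinates, whose origin is the TCP and whose axes are the flange's). Camera axes: x right, y down, z forward; pixel columns grow to the right and rows downward; lengths in m; the calibration is good to about 2 mm. A picture is of the moment at which its call begins: read the wrist's pose just before it. camera_info takes no time and is no camera call.
- bot.sign_off(): hands the job in; it is judged then, once.
The state is a dict: "t": time; "joint_pos": joint angles; "qvel": joint speeds; "effort": joint torques, N m; "ee_pos": TCP position; "orientation": TCP orientation; "contact_force": force on the tool from outside, world axes, zero at the start; "torque": the same for the moment, N m; "gripper_width": finger opening in m; "grip_force": force on a finger pad.
Only numpy, scipy, OpenCV 4.12 (cv2) and the standard library are available. Lean on these libraries where they do the work, as an engineer would, in place of code of your own. Each camera call takes 0.05 s, during which the arm holds its last target. There are 200 camera calls.

## Working session

There is one attempt and no reset: what is moved stays moved. The work goes in short steps, Python scripts to look and compute and a tool call to move; the robot and the scene stay as the last step left them, time stands still between calls to the robot, and variables do not carry over. Pictures are saved under pics/ and viewed, at most 14 in all, crops included, and the job is handed in when it is done.

Besides the shell and the picture viewer there is one more tool, called after "Call:" as name(argument=value, ...), one argument or row to a line, values as JSON. servo_tool: Moves the arm, as the interface text tells. Its arguments: {"type":"object","properties":{"moves":{"type":"array"},"fingers":{"type":"number"},"newtons":{"type":"number"}},"required":["moves"]}

```bash
ls; mkdir -p pics; python3 - <<'E'
from station import bot
import cv2,numpy as np
for n in("top","scene"):
    p,d=bot.read_camera(n);np.savez(f"{n}0.npz",p=p,d=d);cv2.imwrite(f"pics/{n}0.png",p[:,:,::-1]);print(n,bot.camera_info(n))
print(bot.camera_info("wrist"));print(bot.get_obs())
E
```

```text
pics
top {'vertical_fov': 52.33600277456502, 'cx': 284.9384043485856, 'cy': 214.80637868593186, 'xyz': array([ 0.41756482, -0.08435244,  1.16562373]), 'attitude': array([ 0.712196  , -0.69683487,  0.05969808, -0.06028401])}
scene {'vertical_fov': 53.64441811649364, 'cx': 281.0340951206343, 'cy': 211.9090043820675, 'xyz': array([ 1.25371803, -0.57906765,  0.78644533]), 'attitude': array([ 0.8204424 ,  0.40228892, -0.18265833, -0.3628689 ])}
{'vertical_fov': 67.66556906279061, 'cx': 283.6743305647132, 'cy': 204.6103141688204, 'T_tool_cam': array([[-2.04874201e-04, -9.63642209e-01, -2.67195903e-01,
         7.27977822e-02],
       [ 9.99999648e-01, -4.14769325e-04,  7.29109606e-04,
         1.74417604e-03],
       [-8.13425456e-04, -2.67195660e-01,  9.63641955e-01,
        -1.42994122e-01],
       [ 0.00000000e+00,  0.00000000e+00,  0.00000000e+00,
         1.00000000e+00]])}
{'t': 0.1, 'joint_pos': array([ 1.04988472e+00,  3.59420490e-01,  1.51129941e+00, -5.06841763e-06,
        1.27246964e+00, -1.15097826e-01]), 'qvel': array([ 0.00185146, -0.0027737 , -0.001968  ,  0.00245289, -0.00067986,
        0.00035028]), 'effort': array([-9.78315875e-04, -5.16354883e+01, -2.71405721e+01,  6.74993265e-02,
        2.77527678e-02, -4.31889055e-05]), 'ee_pos': array([0.23658282, 0.55076965, 0.24091048]), 'orientation': array([ 2.01516637e-01,  9.79484766e-01, -7.59164205e-04, -2.47349481e-04]), 'contact_force': array([-0.42585162, -0.14042095,  0.03888871]), 'torque': array([-0.00161608,  0.00447298, -0.03852077]), 'grip_force': 0.0, 'gripper_width': 0.08778576007657429}
```

View pics/top0.png

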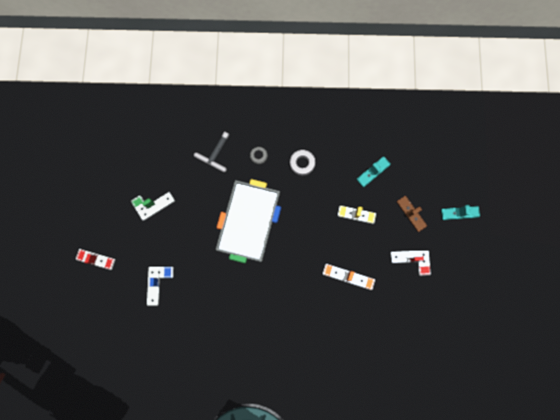

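View pics/scene0.png

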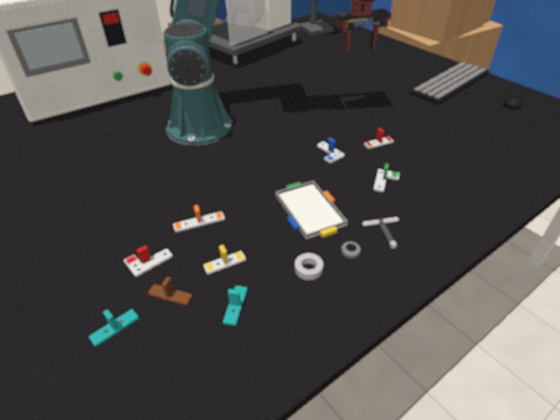

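The top view shows every item. The tray is near (248,222), green L (153,206), blue L (157,285), orange strip (349,277) and yellow bar (357,214). Red L is at (412,260), red bar (95,259) and the bystanders sit above the tray. Next I measure the poses.

```bash
cat > h.py <<'E'
import numpy as np,cv2
from scipy.spatial.transform import Rotation as R
from station import bot
F=lambda ci:210/np.tan(np.radians(ci["vertical_fov"]/2))
def pose(n,o=None):
    ci=bot.camera_info(n)
    if n!="wrist": return ci,R.from_quat(ci["attitude"]).as_matrix(),np.array(ci["xyz"])
    T=ci["T_tool_cam"];Rt=R.from_quat(o["orientation"]).as_matrix()
    return ci,Rt@T[:3,:3],o["ee_pos"]+Rt@T[:3,3]
def cast(uv,z,P):
    ci,Rm,c=P;uv=np.asarray(uv,float).reshape(-1,2)
    d=np.c_[(uv-[ci["cx"],ci["cy"]])/F(ci),np.ones(len(uv))]@Rm.T
    return (c+d*((z-c[2])/d[:,2])[:,None])[:,:2]
def cloud(dep,P):
    ci,Rm,c=P;v,u=np.mgrid[:420,:560]
    d=np.stack([(u-ci["cx"])/F(ci),(v-ci["cy"])/F(ci),np.ones(u.shape)],-1)*dep[...,None]
    return d@Rm.T+c
E
python3 - <<'E'
from h import *
D=np.load("top0.npz");p,d=D["p"],D["d"];P=pose("top")
C=cloud(d,P);hsv=cv2.cvtColor(p,cv2.COLOR_RGB2HSV)
print("table z",np.median(C[300:400,300:500,2]),"base ray",cast([[250,410],[0,300]],0,P))
m=((hsv[...,2]>90)&(np.arange(420)[:,None]>120)&(np.arange(420)[:,None]<320)).astype(np.uint8)
n,l,s,c=cv2.connectedComponentsWithStats(m)
for i in range(1,n):
    if s[i,4]<60: continue
    k=l==i;z=C[...,2][k]
    low=k&(C[...,2]<0.022)
    uv=np.argwhere(low)[:,::-1]
    r=cv2.minAreaRect((cast(uv,0.008,P)*1000).astype(np.float32))
    print(c[i].round(),s[i,4],"zmax %.3f"%z.max(),"rect",np.round(r[0],1),np.round(r[1],1),round(r[2],1))
    hi=k&(C[...,2]>0.042)
    if hi.sum()>2:
        q=np.argwhere(hi)[:,::-1];rr=cv2.minAreaRect((cast(q,0.054,P)*1000).astype(np.float32))
        print("     tab n",hi.sum(),np.round(rr[0],1),np.round(rr[1],1),round(rr[2],1),"col",np.median(hsv[hi],0))
E
```

```text
table z 0.000684700564042573 base ray [[ 0.1074722  -0.00260177]
 [ 0.36973793  0.67551151]]
[213. 155.] 276 zmax 1.166 rect [794.3 132.3] [ 92.7 114.7] 89.3
[259. 155.] 147 zmax 0.021 rect [786.8  -1.6] [43.9 45.1] 1.3
[302. 162.] 414 zmax 1.166 rect [ 769.2 -127.2] [72.8 70.2] 1.1
[373. 171.] 372 zmax 1.166 rect [ 746.3 -324.9] [ 33.9 103.2] 41.3
     tab n 42 [ 737.4 -314.2] [26.9 62.7] 29.6 col [ 89. 153. 193.]
[248. 220.] 3808 zmax 1.166 rect [600.4  22.2] [154.9 233. ] 69.3
     tab n 18 [600.7  20.8] [110.2 154.1] 86.0 col [ 98.   4. 252.]
[151. 205.] 612 zmax 1.166 rect [648.6 285.7] [ 69.8 104.9] 34.2
     tab n 47 [637.2 279.6] [18.1 43.8] 17.7 col [ 67. 144. 165.]
[412. 213.] 384 zmax 0.059 rect [ 632.5 -435.4] [101.   44.6] 34.3
     tab n 33 [ 628.7 -427. ] [ 9.4 25. ] 34.4 col [ 12. 141. 136.]
[357. 214.] 473 zmax 1.166 rect [ 626.4 -278.6] [105.9  41.6] 79.2
     tab n 45 [ 623.7 -258.8] [67.2 34.5] 70.3 col [ 27. 143. 227.]
[460. 213.] 375 zmax 1.166 rect [ 633.7 -563.3] [ 32.  104.3] 5.5
     tab n 39 [ 627.7 -566.1] [35.1 18.7] 32.8 col [ 89. 153. 182.]
[ 95. 259.] 464 zmax 0.060 rect [484.3 429.3] [105.9  33.3] 75.4
     tab n 54 [484.5 427.3] [15.1 24. ] 76.9 col [  1. 188. 221.]
[414. 259.] 636 zmax 1.166 rect [ 493.2 -421.8] [ 67.1 106.9] 1.2
     tab n 40 [ 501.9 -413.6] [ 9.3 79.3] 5.6 col [  1.  137.  234.5]
[349. 276.] 658 zmax 1.166 rect [ 453.  -255.2] [141.3  33.9] 72.9
     tab n 45 [ 456.8 -252.8] [25.6 24.7] 40.1 col [ 13. 166. 238.]
[156. 282.] 651 zmax 1.166 rect [417.6 249.5] [102.8  69.6] 1.2
     tab n 55 [413.6 248.6] [46.5 80.4] 71.6 col [110. 133. 219.]
```

Call:
servo_tool(
  moves=[
    [[-0.88,-0.52,-0.13],0],
    [[-0.88,-0.52,-0.13],0],
    [[-0.88,-0.52,-0.13],0],
    [[-0.88,-0.52,-0.13],0],
    [[-0.88,-0.52,-0.13],0],
    [[-0.88,-0.52,-0.13],0],
    [[-0.88,-0.52,-0.13],0],
    [[-0.88,-0.52,-0.13],0],
    [[-0.88,-0.52,-0.13],0],
    [[-0.88,-0.52,-0.13],0],
    [[-0.88,-0.52,-0.13],0],
    [[-0.88,-0.52,-0.13],0],
    [[-0.88,-0.52,-0.13],0],
    [[-0.88,-0.52,-0.13],0],
    [[-0.88,-0.52,-0.13],0],
    [[-0.88,-0.52,-0.13],0],
    [[-0.88,-0.52,-0.13],0],
    [[-0.88,-0.52,-0.13],0],
    [[0,0,0],0],
    [[0,0,0],0],
  ],
)

```text
t: 1.77
ee_pos: [0.5087, 0.1791, 0.2998]
orientation: [0.203, 0.979, -0.0, -0.0]
contact_force: [-0.3, 0.6, -0.2]
gripper_width: 0.0875
grip_force: 0.0
```

```bash
python3 - <<'E'
from h import *
o=bot.get_obs();p,d=bot.read_camera("wrist");np.savez("w1.npz",p=p,d=d,ee_pos=o["ee_pos"],orientation=o["orientation"])
cv2.imwrite("pics/w1.png",p[:,:,::-1]);print(o["t"],o["ee_pos"],o["joint_pos"])
E
```

```text
1.7667 [0.50871721 0.17905031 0.29984653] [ 2.10230594e-01  2.22005937e-01  1.55951046e+00  1.30535096e-04
  1.36066977e+00 -9.52343721e-01]
```

View pics/w1.png

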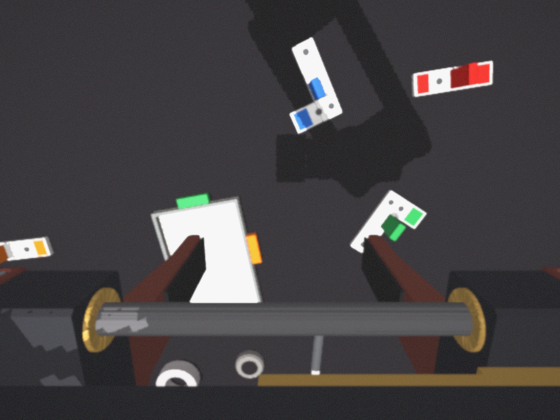

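```bash
cat >> h.py <<'E'
HUE={"green":(50,80),"blue":(100,125),"orange":(8,18),"yellow":(22,34)}
def plates(p,d,P,names,roi=None):
    C=cloud(d,P);hsv=cv2.cvtColor(p,cv2.COLOR_RGB2HSV);z=C[...,2]
    ok=(d>0.05)&(z>-.01)&(z<.075)
    if roi is not None: ok&=roi
    for nm in names:
        a,b=HUE[nm]
        col=(hsv[...,0]>=a)&(hsv[...,0]<=b)&(hsv[...,1]>90)&(hsv[...,2]>50)
        white=(hsv[...,1]<60)&(hsv[...,2]>90)
        m=((col|white)&((d<.05)|ok)).astype(np.uint8)
        n,l,s,_=cv2.connectedComponentsWithStats(m)
        for i in range(1,n):
            k=l==i;hi=k&ok&col&(z>.047)
            if s[i,4]<150 or hi.sum()<8: continue
            lo=k&ok&(z>.003)&(z<.016)
            r=cv2.minAreaRect((cast(np.argwhere(lo)[:,::-1],.008,P)*1000).astype(np.float32))
            (w,h),ang=r[1],r[2]
            if w<h: ang+=90
            tab=np.median(C[hi][:,:2],0)*1000
            tr=cv2.minAreaRect((cast(np.argwhere(hi)[:,::-1],.054,P)*1000).astype(np.float32))
            c=np.array(r[0]);a=np.radians(ang)
            if min(w,h)>50:
                off=tab-c
                if off@[np.cos(a),np.sin(a)]>0:a+=np.pi
                e=np.array([[np.cos(a),-np.sin(a)],[np.sin(a),np.cos(a)]])
                org=c-e@[9.5,9.5]
            else: org=c
            a=(a+np.pi)%(2*np.pi)-np.pi
            print(nm,"org",org.round(1),"yaw",round(a,3),"size",np.round(sorted(r[1]),1),"tab",tab.round(1),np.round(tr[0],1),np.round(tr[1],1),round(tr[2],1))
E
python3 - <<'E'
from h import *
D=np.load("w1.npz");W=pose("wrist",D);print("wrist");plates(D["p"],D["d"],W,["green","blue"],np.arange(420)[:,None]<262+0*np.arange(560))
T=np.load("top0.npz");P=pose("top");print("top");plates(T["p"],T["d"],P,["green","blue","orange","yellow"])
# tray: label blocks at z=.012 
for nm,(p,d,Q) in {"top":(T["p"],T["d"],P),"w":(D["p"],D["d"],W)}.items():
    hsv=cv2.cvtColor(p,cv2.COLOR_RGB2HSV)
    for c,(a,b) in HUE.items():
        m=((hsv[...,0]>=a)&(hsv[...,0]<=b)&(hsv[...,1]>90)&(hsv[...,2]>60)).astype(np.uint8)
        n,l,s,cc=cv2.connectedComponentsWithStats(m)
        for i in range(1,n):
            if s[i,4]<25: continue
            uv=np.argwhere(l==i)[:,::-1];r=cv2.minAreaRect((cast(uv,.012,Q)*1000).astype(np.float32))
            if abs(r[0][0]-600)<140 and abs(r[0][1]-20)<120: print(nm,c,np.round(r[0],1),np.round(r[1],1),round(r[2],1),np.round(cast(uv,.012,Q).mean(0)*1000,1))
    w=((hsv[...,1]<40)&(hsv[...,2]>215)).astype(np.uint8)
    n,l,s,cc=cv2.connectedComponentsWithStats(w);C=cloud(d,Q)
    for i in range(1,n):
        if s[i,4]<1500: continue
        uv=np.argwhere(l==i)[:,::-1];r=cv2.minAreaRect((cast(uv,.004,Q)*1000).astype(np.float32))
        print(nm,"floor",s[i],np.round(r[0],1),np.round(r[1],1),round(r[2],2))
E
```

```text
wrist
green org [634.3 288.9] yaw -0.966 size [65.9 99.6] tab [633.9 289. ] [633.5 288.6] [13.  24.2] 35.0
blue org [426.8 259.9] yaw -3.114 size [63.7 99.6] tab [427.3 259.5] [427.4 259.4] [22.1 10.4] 1.7
top
green org [635.1 287.9] yaw -0.968 size [ 68.9 104.7] tab [635.7 287.8] [635.5 288.1] [12.3 22.8] 33.6
blue org [426.9 259.2] yaw -3.12 size [ 69.6 102.8] tab [428.1 257.9] [427.  257.7] [18.1  7.7] 4.2
orange org [ 631.  -432.5] yaw 0.595 size [ 41.1 101.8] tab [ 628.4 -426.8] [ 628.8 -427. ] [ 9.4 25. ] 34.4
orange org [ 452.4 -254.3] yaw 1.281 size [ 32.6 139.7] tab [ 454.4 -252.5] [ 453.  -253.2] [10.5 23.6] 71.3
yellow org [ 626.5 -278. ] yaw 1.41 size [ 40.2 104.4] tab [ 622.5 -276.4] [ 622.6 -276. ] [10.4 23.7] 80.4
top green [493.8  44.1] [48.6 15.6] 77.3 [493.9  44.2]
top blue [618.3 -58. ] [18.  49.8] 77.5 [618.1 -57.8]
top orange [597.1  93.9] [18.2 51.3] 76.9 [597.3  94. ]
top yellow [704.1  -4.4] [52.1 17.9] 76.9 [704.2  -4.2]
top floor [    0    28   560    64 29077] [1081.4  -51.6] [1662.7  165.7] 89.96
top floor [ 219  184   58   75 2855] [599.   20.7] [116.8 189. ] 77.17
w green [494.8  46.5] [49.1 16.3] 77.0 [494.8  46.4]
w orange [596.4  95.2] [17.8 51. ] 77.0 [594.6  97.3]
w yellow [597.1  93.6] [10.  39.8] 77.0 [597.1  93.7]
w floor [ 159  201  100  102 5797] [589.9  24.8] [117.7 169.1] 77.29
```

```bash
cat > go.py <<'E'
import sys
from h import *
x,y,z,psi=map(float,sys.argv[1:5]) # mm, rad
o=bot.get_obs();M=R.from_quat(o["orientation"]).as_matrix()
cur=np.arctan2(M[1,1],M[0,1]);s=-(((psi-cur)+np.pi)%(2*np.pi)-np.pi)/.12
t=M.T@(np.array([x,y,z])/1000-o["ee_pos"])/.025
n=int(np.ceil(max(abs(t).max(),np.linalg.norm(t)/1.5)))or 1
print("t",round(o["t"],2),"pos",o["ee_pos"].round(4),"psi",round(cur,3),"q6",o["joint_pos"][5].round(2),"w",round(o["gripper_width"],4),"grip",round(o["grip_force"],1))
print("shift units",t.round(2),"rows",n,"each",(t/n).round(3)," spin units",round(s,2))
E
python3 go.py 633.9 288.9 100 0.604
```

```text
t 1.82 pos [0.508  0.1798 0.2997] psi 1.164 q6 -0.95 w 0.0876 grip 0.0
shift units [-2.91  6.    7.98] rows 8 each [-0.364  0.751  0.998]  spin units 4.66
```

Call:
servo_tool(
  moves=[
    [[-0.36,0.75,0.9],0],
    [[-0.36,0.75,0.9],0],
    [[-0.36,0.75,0.9],0],
    [[-0.36,0.75,0.9],0],
    [[-0.36,0.75,0.9],0],
    [[-0.36,0.75,0.9],0],
    [[-0.36,0.75,0.9],0],
    [[-0.39,0.75,0.9],0],
    [[0,0,0],0.93],
    [[0,0,0],0.93],
    [[0,0,0],0.93],
    [[0,0,0],0.93],
    [[0,0,0],0.94],
    [[0,0,0],0],
    [[0,0,0],0],
  ],
  fingers=1,
)

```text
t: 3.07
ee_pos: [0.6332, 0.2901, 0.1198]
orientation: [0.462, 0.887, -0.0, -0.0]
contact_force: [-0.1, 0.7, -0.3]
gripper_width: 0.088
grip_force: 0.0
```

```bash
python3 go.py 633.9 288.9 40 0.604
```

```text
t 3.07 pos [0.6332 0.2901 0.1198] psi 0.61 q6 -0.28 w 0.088 grip 0.0
shift units [-0.06 -0.    3.19] rows 4 each [-0.014 -0.     0.798]  spin units 0.05
```

Call:
servo_tool(
  moves=[
    [[0,0,0.8],0],
    [[0,0,0.8],0.05],
    [[0,0,0.8],0],
    [[0,0,0.79],0],
    [[0,0,0],0],
  ],
)

```text
t: 3.48
ee_pos: [0.6309, 0.2884, 0.0363]
orientation: [0.465, 0.885, -0.003, -0.003]
contact_force: [-1.0, 0.2, -0.0]
gripper_width: 0.088
grip_force: 0.0
```

Call:
servo_tool(
  moves=[
    [[0,0,0],0],
    [[0,0,0],0],
    [[0,0,0],0],
    [[0,0,0],0],
    [[0,0,0],0],
    [[0,0,0],0],
    [[0,0,0],0],
    [[0,0,0],0],
  ],
  fingers=-1,
  newtons=25,
)

```text
t: 4.15
ee_pos: [0.6345, 0.289, 0.0406]
orientation: [0.467, 0.884, 0.0, 0.0]
contact_force: [0.6, -0.3, 0.5]
gripper_width: 0.0378
grip_force: 0.0
```

```bash
python3 go.py 548.8 4.7 140 1.345
```

```text
t 4.15 pos [0.6345 0.289  0.0406] psi 0.6 q6 -0.27 w 0.0378 grip 0.0
shift units [-7.45 -9.25 -3.98] rows 10 each [-0.745 -0.925 -0.398]  spin units -6.21
```

Call:
servo_tool(
  moves=[
    [[0,0,0],0],
    [[0,0,0],0],
    [[0,0,0],0],
    [[0,0,0],0],
    [[0,0,0],0],
    [[0,0,0],0],
    [[0,0,0],0],
    [[0,0,-0.5],0],
    [[0,0,-1],0],
    [[0,0,-1],0],
    [[0,0,-1],0],
    [[0,0,-0.5],0],
    [[0,0,0],0],
  ],
)

```text
t: 5.23
ee_pos: [0.6367, 0.2899, 0.1447]
orientation: [0.467, 0.884, 0.002, 0.002]
contact_force: [0.7, -0.3, -0.6]
gripper_width: 0.01
grip_force: 25.0
```

```bash
python3 go.py 548.8 4.7 140 1.345
```

```text
t 5.23 pos [0.6367 0.2899 0.1447] psi 0.6 q6 -0.27 w 0.01 grip 25.0
shift units [-7.43 -9.34  0.14] rows 10 each [-0.743 -0.934  0.014]  spin units -6.21
```

Call:
servo_tool(
  moves=[
    [[-0.74,-0.93,0],0],
    [[-0.74,-0.93,0],0],
    [[-0.74,-0.93,0],0],
    [[-0.74,-0.93,0],0],
    [[-0.74,-0.93,0],0],
    [[-0.74,-0.93,0],0],
    [[-0.74,-0.93,0],0],
    [[-0.74,-0.93,0],0],
    [[-0.74,-0.93,0],0],
    [[-0.74,-0.93,0],0],
    [[0,0,0],-0.9],
    [[0,0,0],-0.9],
    [[0,0,0],-0.9],
    [[0,0,0],-0.9],
    [[0,0,0],-0.9],
    [[0,0,0],-0.9],
    [[0,0,0],-0.8],
    [[0,0,0],0],
    [[0,0,0],0],
    [[0,0,0],0],
  ],
)

```text
t: 6.9
ee_pos: [0.5464, 0.0051, 0.1398]
orientation: [0.115, 0.993, -0.0, -0.001]
contact_force: [0.9, -0.1, -1.7]
gripper_width: 0.0095
grip_force: 25.0
```

```bash
python3 go.py 548.8 4.7 44.5 1.345
```

```text
t 6.9 pos [0.5464 0.0051 0.1398] psi 1.341 q6 -1.46 w 0.0095 grip 25.0
shift units [-0.1   0.01  3.81] rows 4 each [-0.026  0.002  0.953]  spin units -0.03
```

Call:
servo_tool(
  moves=[
    [[-0.1,0.02,0.9],0],
    [[0,0,0.9],0],
    [[0,0,0.9],0],
    [[0,0,0.6],0],
    [[0,0,0.3],0],
    [[0,0,0.15],0],
    [[0,0,0],0],
    [[0,0,0],0],
  ],
)

```text
t: 7.57
ee_pos: [0.55, 0.0049, 0.0472]
orientation: [0.114, 0.994, -0.0, 0.0]
contact_force: [0.6, 0.1, -1.0]
gripper_width: 0.0102
grip_force: 25.0
```

Call:
servo_tool(
  moves=[
    [[0,0,0],0],
    [[0,0,0],0],
    [[0,0,0],0],
    [[0,0,0],0],
    [[0,0,-0.5],0],
    [[0,0,-0.9],0],
    [[0,0,-0.9],0],
    [[0,0,-0.9],0],
    [[0,0,0],0],
  ],
  fingers=-0.2,
)

```text
t: 8.32
ee_pos: [0.5523, 0.0047, 0.1309]
orientation: [0.113, 0.994, -0.0, 0.004]
contact_force: [1.1, 0.7, -0.0]
gripper_width: 0.035
grip_force: 0.0
```

```bash
python3 go.py 427.2 259.6 125 1.595
```

```text
t 8.32 pos [0.5523 0.0047 0.1309] psi 1.344 q6 -1.46 w 0.035 grip 0.0
shift units [7.17 8.81 0.19] rows 9 each [0.797 0.979 0.021]  spin units -2.09
```

Call:
servo_tool(
  moves=[
    [[0.8,0.98,0],0],
    [[0.8,0.98,0],0],
    [[0.8,0.98,0],0],
    [[0.8,0.98,0],0],
    [[0.8,0.98,0],0],
    [[0.8,0.98,0],0],
    [[0.8,0.98,0],0],
    [[0.8,0.98,0],0],
    [[0.77,0.97,0.1],0],
    [[0,0,0],-0.7],
    [[0,0,0],-0.7],
    [[0,0,0],-0.7],
    [[0,0,0],0],
    [[0,0,0],0],
  ],
  fingers=0.4,
)

```text
t: 9.48
ee_pos: [0.4241, 0.2599, 0.1239]
orientation: [-0.011, 1.0, -0.0, -0.0]
contact_force: [-0.4, 0.0, -1.0]
gripper_width: 0.0618
grip_force: 0.0
```

```bash
python3 - <<'E'
from h import *
D=np.load("top0.npz")["p"];p,d=bot.read_camera("top");np.savez("top1.npz",p=p,d=d)
plates(p,d,pose("top"),["green"])
cv2.imwrite("pics/top1.png",cv2.resize(p[150:330,100:340,::-1],None,fx=3,fy=3))
E
python3 go.py 427.2 259.6 40 1.595
```

```text
green org [581.1  15.5] yaw -0.226 size [129.2 216.4] tab [550.7   5.5] [550.7   5.6] [ 7.5 21.6] 73.6
t 9.53 pos [0.4242 0.2598 0.1239] psi 1.593 q6 -1.18 w 0.0615 grip 0.0
shift units [-0.12 -0.01  3.36] rows 4 each [-0.03  -0.003  0.839]  spin units -0.02
```

View pics/top1.png

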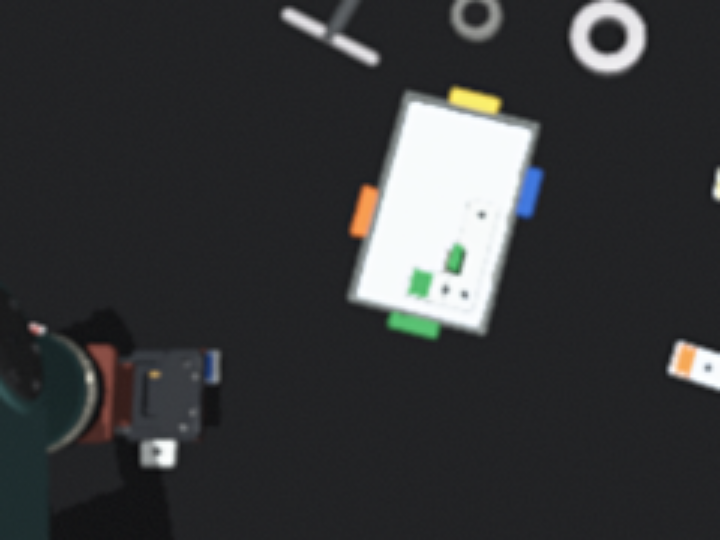

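The green L sits in its corner of the tray, with its tab at crop (455,260) and about 2 mm off target. The gripper is over the blue L.

Call:
servo_tool(
  moves=[
    [[-0.1,0,0.8],0],
    [[0,0,0.8],0],
    [[0,0,0.8],0],
    [[0,0,0.6],0],
    [[0,0,0.3],0],
    [[0,0,0],0],
    [[0,0,0],0],
  ],
)

```text
t: 10.12
ee_pos: [0.4268, 0.2598, 0.0416]
orientation: [-0.012, 1.0, -0.0, -0.0]
contact_force: [-1.0, -0.0, 0.2]
gripper_width: 0.0617
grip_force: 0.0
```

Call:
servo_tool(
  moves=[
    [[0,0,0],0],
    [[0,0,0],0],
    [[0,0,0],0],
    [[0,0,0],0],
    [[0,0,0],0],
    [[0,0,0],0],
    [[0,0,0],0],
    [[0,0,0],0],
    [[0,0,0],0],
    [[0,0,0],0],
    [[0,0,0],0],
  ],
  fingers=-1,
)

```text
t: 11.03
ee_pos: [0.4268, 0.2599, 0.0416]
orientation: [-0.013, 1.0, -0.0, -0.0]
contact_force: [0.8, -0.0, 1.2]
gripper_width: 0.0097
grip_force: 25.0
```

```bash
python3 go.py 606.9 11 145 1.345
```

```text
t 11.03 pos [0.4268 0.2599 0.0416] psi 1.596 q6 -1.19 w 0.0097 grip 25.0
shift units [ -6.95 -10.14  -4.13] rows 11 each [-0.632 -0.921 -0.376]  spin units 2.09
```

Call:
servo_tool(
  moves=[
    [[0,0,-0.5],0],
    [[0,0,-1],0],
    [[0,0,-1],0],
    [[-0.63,-0.92,-1],0],
    [[-0.63,-0.92,-0.6],0],
    [[-0.63,-0.92,0],0],
    [[-0.63,-0.92,0],0],
    [[-0.63,-0.92,0],0],
    [[-0.63,-0.92,0],0],
    [[-0.63,-0.92,0],0],
    [[-0.63,-0.92,0],0],
    [[-0.63,-0.92,0],0],
    [[-0.63,-0.92,0],0],
    [[-0.65,-0.94,0],0],
    [[0,0,0],0.7],
    [[0,0,0],0.7],
    [[0,0,0],0.7],
    [[0,0,0],0],
    [[0,0,0],0],
    [[0,0,0],0],
  ],
)

```text
t: 12.7
ee_pos: [0.6066, 0.0111, 0.1439]
orientation: [0.112, 0.994, -0.0, -0.0]
contact_force: [0.0, -0.4, -1.1]
gripper_width: 0.0096
grip_force: 25.0
```

```bash
python3 go.py 606.9 11 46 1.345
```

```text
t 12.7 pos [0.6066 0.0111 0.1439] psi 1.346 q6 -1.44 w 0.0096 grip 25.0
shift units [-0.01 -0.    3.92] rows 4 each [-0.003 -0.     0.979]  spin units 0.01
```

Call:
servo_tool(
  moves=[
    [[0,0,0.9],0],
    [[0,0,0.9],0],
    [[0,0,0.8],0],
    [[0,0,0.6],0],
    [[0,0,0.4],0],
    [[0,0,0.25],0],
    [[0,0,0],0],
    [[0,0,0],0],
  ],
)

```text
t: 13.37
ee_pos: [0.6072, 0.0109, 0.0482]
orientation: [0.113, 0.994, -0.0, 0.0]
contact_force: [-0.1, -0.1, -1.4]
gripper_width: 0.0097
grip_force: 25.0
```

Call:
servo_tool(
  moves=[
    [[0,0,0],0],
    [[0,0,0],0],
    [[0,0,0],0],
    [[0,0,0],0],
    [[0,0,-0.5],0],
    [[0,0,-0.9],0],
    [[0,0,-0.9],0],
    [[0,0,-0.9],0],
    [[0,0,0],0],
    [[0,0,0],0],
  ],
  fingers=-0.3,
)

```text
t: 14.2
ee_pos: [0.6082, 0.0108, 0.1302]
orientation: [0.113, 0.994, -0.0, 0.002]
contact_force: [0.5, -0.1, -0.7]
gripper_width: 0.0306
grip_force: 0.0
```

```bash
python3 go.py 560 -210 260 1.345
```

```text
t 14.2 pos [0.6082 0.0108 0.1302] psi 1.344 q6 -1.44 w 0.0306 grip 0.0
shift units [-0.13 -9.04 -5.2 ] rows 10 each [-0.013 -0.904 -0.52 ]  spin units -0.01
```

Call:
servo_tool(
  moves=[
    [[-0.55,-0.89,-0.47],0],
    [[-0.55,-0.89,-0.47],0],
    [[-0.55,-0.89,-0.47],0],
    [[-0.55,-0.89,-0.47],0],
    [[-0.55,-0.89,-0.47],0],
    [[-0.55,-0.89,-0.47],0],
    [[-0.55,-0.89,-0.47],0],
    [[-0.55,-0.89,-0.47],0],
    [[-0.55,-0.89,-0.47],0],
    [[-0.55,-0.89,-0.47],0],
    [[-0.55,-0.89,-0.47],0],
    [[0,0,0],0],
    [[0,0,0],0],
    [[0,0,0],0],
  ],
  fingers=0.2,
)

```text
t: 15.37
ee_pos: [0.6982, -0.2607, 0.2555]
orientation: [0.113, 0.994, 0.001, -0.001]
contact_force: [-0.4, -0.5, 0.0]
gripper_width: 0.0528
grip_force: 0.0
```

```bash
python3 - <<'E'
from h import *
o=bot.get_obs();p,d=bot.read_camera("wrist");np.savez("w2.npz",p=p,d=d,ee_pos=o["ee_pos"],orientation=o["orientation"])
cv2.imwrite("pics/w2.png",p[:,:,::-1]);plates(p,d,pose("wrist",o),["orange","yellow"])
E
python3 go.py 623.5 -276.5 110 1.405
```

```text
orange org [ 628.7 -427. ] yaw 0.604 size [ 29.6 100.1] tab [ 628.8 -426.5] [ 629.1 -426.3] [11.5 25.8] 35.1
yellow org [ 622.9 -276.6] yaw 1.379 size [27.9 99.7] tab [ 622.9 -276.1] [ 623.2 -276.1] [ 9.6 22.6] 77.0
t 15.42 pos [ 0.6981 -0.2602  0.2555] psi 1.344 q6 -1.79 w 0.0526 grip 0.0
shift units [ 2.74 -1.31  5.83] rows 6 each [ 0.457 -0.219  0.971]  spin units -0.51
```

View pics/w2.png

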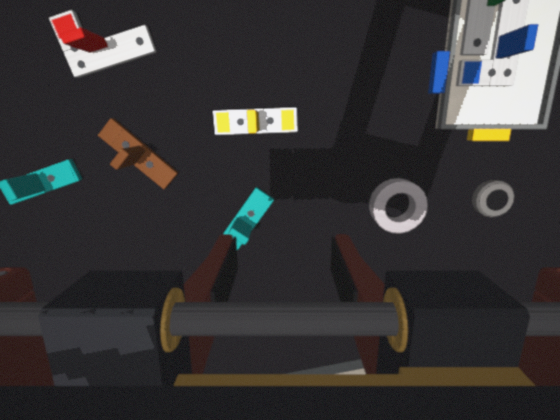

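The yellow bar is clear at (255,121), measured at (622.9, -276.4) with yaw 1.379. The turquoise and brown look-alikes stand well off.

Call:
servo_tool(
  moves=[
    [[0.46,-0.22,0.8],0],
    [[0.46,-0.22,0.9],0],
    [[0.46,-0.22,0.9],0],
    [[0.46,-0.22,0.9],0],
    [[0.46,-0.22,0.9],0],
    [[0.46,-0.21,0.9],-0.3],
    [[0,0,0.3],0],
    [[0,0,0],0],
    [[0,0,0],0],
  ],
)

```text
t: 16.17
ee_pos: [0.6252, -0.2771, 0.1174]
orientation: [0.095, 0.995, 0.0, -0.0]
contact_force: [-0.4, -0.8, 1.3]
gripper_width: 0.0526
grip_force: 0.0
```

```bash
python3 go.py 622.9 -276.4 41 1.379
```

```text
t 16.17 pos [ 0.6252 -0.2771  0.1174] psi 1.38 q6 -1.9 w 0.0526 grip 0.0
shift units [0.09 0.01 3.05] rows 4 each [0.024 0.003 0.764]  spin units 0.01
```

Call:
servo_tool(
  moves=[
    [[0.1,0,0.9],0],
    [[0,0,0.8],0],
    [[0,0,0.8],0],
    [[0,0,0.5],0],
    [[0,0,0],0],
    [[0,0,0],0],
  ],
)

```text
t: 16.67
ee_pos: [0.623, -0.2774, 0.0427]
orientation: [0.095, 0.995, -0.0, 0.0]
contact_force: [0.5, -0.6, -0.2]
gripper_width: 0.0529
grip_force: 0.0
```

Call:
servo_tool(
  moves=[
    [[0,0,0],0],
    [[0,0,0],0],
    [[0,0,0],0],
    [[0,0,0],0],
    [[0,0,0],0],
    [[0,0,0],0],
    [[0,0,0],0],
    [[0,0,0],0],
    [[0,0,0],0],
    [[0,0,0],0],
  ],
  fingers=-1,
)

```text
t: 17.5
ee_pos: [0.6222, -0.2777, 0.0424]
orientation: [0.095, 0.995, -0.0, 0.0]
contact_force: [-1.4, -1.0, 2.6]
gripper_width: 0.0102
grip_force: 25.0
```

```bash
python3 go.py 669.8 5.2 145 1.345
```

```text
t 17.5 pos [ 0.6222 -0.2777  0.0424] psi 1.38 q6 -1.9 w 0.0102 grip 25.0
shift units [ 0.28 11.47 -4.11] rows 12 each [ 0.023  0.956 -0.342]  spin units 0.29
```

Call:
servo_tool(
  moves=[
    [[0,0,-0.5],0],
    [[0,0,-1],0],
    [[0,0,-1],0],
    [[0.02,0.95,-1],0],
    [[0.02,0.95,-0.6],0],
    [[0.02,0.95,0],0],
    [[0.02,0.96,0],0],
    [[0.02,0.96,0],0],
    [[0.02,0.96,0],0],
    [[0.02,0.96,0],0],
    [[0.02,0.96,0],0],
    [[0.02,0.96,0],0],
    [[0.02,0.96,0],0],
    [[0.02,0.96,0],0],
    [[0.06,0.95,0],0.3],
    [[0,0,0],0],
    [[0,0,0],0],
    [[0,0,0],0],
  ],
)

```text
t: 19.0
ee_pos: [0.6695, 0.0053, 0.1449]
orientation: [0.113, 0.994, -0.0, -0.0]
contact_force: [-0.5, 0.1, -1.3]
gripper_width: 0.0103
grip_force: 25.0
```

```bash
python3 - <<'E'
from h import *
p,d=bot.read_camera("top");hsv=cv2.cvtColor(p,cv2.COLOR_RGB2HSV);P=pose("top");C=cloud(d,P)
o=bot.get_obs()
e=np.array([[.9745,-.2241],[.2241,.9745]])
for n in("green","blue"):
    a,b=HUE[n];k=(hsv[...,0]>=a)&(hsv[...,0]<=b)&(hsv[...,1]>90)&(C[...,2]>.05)&(C[...,2]<.07)&(d>.05)&(abs(C[...,0]-.6)<.1)&(abs(C[...,1])<.1)
    if k.sum(): print(n,k.sum(),(e@(np.median(C[k][:,:2],0)*1000-[599.3,21.3])).round(1))
E
python3 go.py 669.8 5.2 46.8 1.345
```

```text
t 19.05 pos [0.6695 0.0048 0.1448] psi 1.344 q6 -1.44 w 0.01 grip 25.0
shift units [-0.01  0.02  3.92] rows 4 each [-0.002  0.005  0.98 ]  spin units -0.01
```

Call:
servo_tool(
  moves=[
    [[0,0,0.9],0],
    [[0,0,0.9],0],
    [[0,0,0.8],0],
    [[0,0,0.6],0],
    [[0,0,0.4],0],
    [[0,0,0.27],0],
    [[0,0,0],0],
    [[0,0,0],0],
  ],
)

```text
t: 19.72
ee_pos: [0.6701, 0.005, 0.0483]
orientation: [0.114, 0.994, -0.0, 0.0]
contact_force: [-0.1, -0.7, -2.0]
gripper_width: 0.0105
grip_force: 25.0
```

Call:
servo_tool(
  moves=[
    [[0,0,0],0],
    [[0,0,0],0],
    [[0,0,0],0],
    [[0,0,0],0],
    [[0,0,-0.5],0],
    [[0,0,-0.9],0],
    [[0,0,-0.9],0],
    [[0,0,-0.9],0],
    [[0,0,0],0],
    [[0,0,0],0],
  ],
  fingers=-0.3,
)

```text
t: 20.55
ee_pos: [0.6711, 0.0056, 0.1304]
orientation: [0.113, 0.994, -0.0, 0.002]
contact_force: [-0.3, -1.1, -1.0]
gripper_width: 0.0309
grip_force: 0.0
```

```bash
python3 go.py 540 -240 220 1.28
```

```text
t 20.55 pos [0.6711 0.0056 0.1304] psi 1.344 q6 -1.44 w 0.0309 grip 0.0
shift units [  2.89 -10.75  -3.6 ] rows 11 each [ 0.262 -0.977 -0.327]  spin units 0.53
```

Call:
servo_tool(
  moves=[
    [[0.26,-0.97,-0.33],0],
    [[0.26,-0.97,-0.33],0],
    [[0.26,-0.97,-0.33],0],
    [[0.26,-0.97,-0.33],0],
    [[0.26,-0.97,-0.33],0],
    [[0.26,-0.97,-0.33],0],
    [[0.26,-0.97,-0.33],0],
    [[0.26,-0.97,-0.33],0],
    [[0.26,-0.97,-0.33],0],
    [[0.26,-0.97,-0.33],0],
    [[0.26,-0.97,-0.33],0.53],
    [[0,0,0],0],
    [[0,0,0],0],
    [[0,0,0],0],
  ],
  fingers=0.2,
)

```text
t: 21.72
ee_pos: [0.5396, -0.2374, 0.2177]
orientation: [0.145, 0.989, 0.001, -0.001]
contact_force: [-0.5, 0.8, -0.2]
gripper_width: 0.0525
grip_force: 0.0
```

```bash
python3 - <<'E'
from h import *
o=bot.get_obs();p,d=bot.read_camera("wrist");plates(p,d,pose("wrist",o),["orange"])
p,d=bot.read_camera("top");hsv=cv2.cvtColor(p,cv2.COLOR_RGB2HSV);P=pose("top");C=cloud(d,P)
e=np.array([[.9745,-.2241],[.2241,.9745]])
for n in("green","blue","yellow"):
    a,b=HUE[n];k=(hsv[...,0]>=a)&(hsv[...,0]<=b)&(hsv[...,1]>90)&(C[...,2]>.05)&(C[...,2]<.07)&(d>.05)&(abs(C[...,0]-.6)<.1)&(abs(C[...,1])<.1)
    if k.sum(): print(n,k.sum(),(e@(np.median(C[k][:,:2],0)*1000-[599.3,21.3])).round(1))
cv2.imwrite("pics/top2.png",cv2.resize(p[150:290,170:360,::-1],None,fx=4,fy=4))
E
python3 go.py 453.5 -253.2 110 1.28
```

```text
orange org [ 452.5 -254.1] yaw 1.28 size [ 26.9 135.1] tab [ 453.2 -253.4] [ 453.1 -253.4] [10.  22.6] 73.8
green 24 [-43.7 -26.1]
blue 26 [ 8.2 -7.9]
yellow 32 [72.1 -0. ]
t 21.82 pos [ 0.5399 -0.2369  0.2177] psi 1.282 q6 -1.81 w 0.053 grip 0.0
shift units [ 3.12 -1.61  4.31] rows 5 each [ 0.624 -0.323  0.863]  spin units 0.01
```

View pics/top2.png

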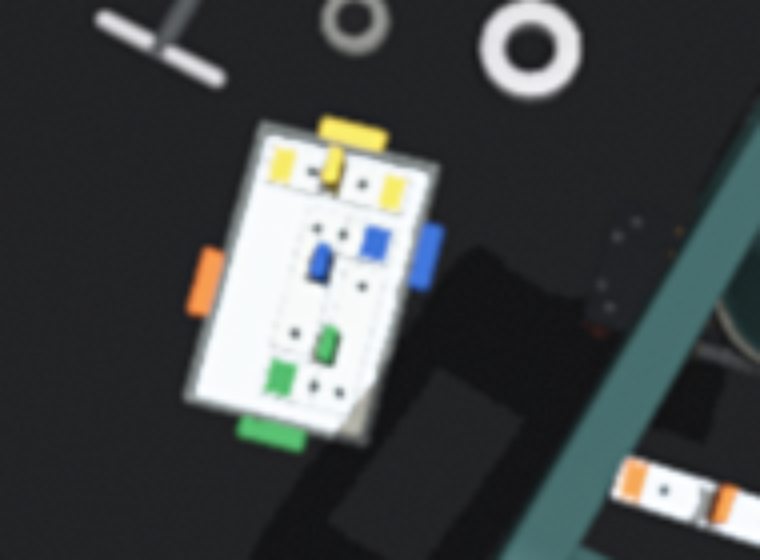

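Green, blue and yellow lie in the tray with tabs at crop (327,345), (320,262) and (333,170), each within about 2 mm of its place. Next is the orange strip.

Call:
servo_tool(
  moves=[
    [[0.62,-0.32,0.8],0],
    [[0.62,-0.32,0.8],0],
    [[0.62,-0.32,0.8],0],
    [[0.62,-0.32,0.8],0],
    [[0.62,-0.32,0.8],0],
    [[0,0,0],0],
    [[0,0,0],0],
    [[0,0,0],0],
  ],
)

```text
t: 22.48
ee_pos: [0.4559, -0.2543, 0.1193]
orientation: [0.144, 0.99, -0.0, 0.001]
contact_force: [0.2, -0.0, 0.1]
gripper_width: 0.0529
grip_force: 0.0
```

```bash
python3 go.py 453 -253.6 42 1.28
```

```text
t 22.48 pos [ 0.4559 -0.2543  0.1193] psi 1.281 q6 -1.92 w 0.0529 grip 0.0
shift units [ 0.12 -0.    3.09] rows 4 each [ 0.031 -0.001  0.773]  spin units 0.01
```

Call:
servo_tool(
  moves=[
    [[0.12,0,0.9],0],
    [[0,0,0.9],0],
    [[0,0,0.8],0],
    [[0,0,0.4],0],
    [[0,0,0],0],
    [[0,0,0],0],
  ],
)

```text
t: 22.98
ee_pos: [0.4526, -0.2536, 0.0442]
orientation: [0.144, 0.99, -0.0, 0.0]
contact_force: [-0.4, 0.0, 0.3]
gripper_width: 0.0526
grip_force: 0.0
```

Call:
servo_tool(
  moves=[
    [[0,0,0],0],
    [[0,0,0],0],
    [[0,0,0],0],
    [[0,0,0],0],
    [[0,0,0],0],
    [[0,0,0],0],
    [[0,0,0],0],
    [[0,0,0],0],
    [[0,0,0],0],
    [[0,0,0],0],
  ],
  fingers=-1,
)

```text
t: 23.82
ee_pos: [0.4515, -0.2537, 0.0439]
orientation: [0.145, 0.989, -0.0, 0.0]
contact_force: [-0.7, -0.5, 4.4]
gripper_width: 0.0098
grip_force: 25.0
```

```bash
python3 go.py 589.8 60.6 155 -0.226
```

```text
t 23.82 pos [ 0.4515 -0.2537  0.0439] psi 1.28 q6 -1.93 w 0.0098 grip 25.0
shift units [-1.7  13.63 -4.45] rows 14 each [-0.121  0.973 -0.318]  spin units 12.55
```

Call:
servo_tool(
  moves=[
    [[0,0,-0.5],0],
    [[0,0,-1],0],
    [[0,0,-1],0],
    [[0,0,-1],0],
    [[-0.12,0.97,-0.95],0],
    [[-0.12,0.97,0],0],
    [[-0.12,0.97,0],0],
    [[-0.12,0.97,0],0],
    [[-0.12,0.97,0],0],
    [[-0.12,0.97,0],0],
    [[-0.12,0.97,0],0],
    [[-0.12,0.97,0],0],
    [[-0.12,0.97,0],0],
    [[-0.12,0.97,0],0],
    [[-0.12,0.97,0],0],
    [[-0.12,0.97,0],0],
    [[-0.12,0.97,0],0],
    [[-0.12,0.97,0],0],
  ],
)

```text
t: 25.32
ee_pos: [0.5886, 0.0611, 0.1542]
orientation: [0.145, 0.989, -0.0, -0.001]
contact_force: [0.2, -0.1, -2.1]
gripper_width: 0.0101
grip_force: 25.0
```

Call:
servo_tool(
  moves=[
    [[0,0,0],0.9],
    [[0,0,0],0.9],
    [[0,0,0],0.9],
    [[0,0,0],0.9],
    [[0,0,0],0.9],
    [[0,0,0],0.9],
    [[0,0,0],0.9],
    [[0,0,0],0.9],
    [[0,0,0],0.9],
    [[0,0,0],0.9],
    [[0,0,0],0.9],
    [[0,0,0],0.9],
    [[0,0,0],0.9],
    [[0,0,0],0.85],
    [[0,0,0],0],
    [[0,0,0],0],
    [[0,0,0],0],
  ],
)

```text
t: 26.73
ee_pos: [0.5886, 0.0598, 0.1545]
orientation: [0.781, 0.624, -0.0, -0.0]
contact_force: [0.2, 0.3, -1.5]
gripper_width: 0.01
grip_force: 25.0
```

```bash
python3 go.py 589.8 60.6 49 -0.226
```

```text
t 26.73 pos [0.5886 0.0598 0.1545] psi -0.223 q6 0.21 w 0.01 grip 25.0
shift units [0.04 0.04 4.22] rows 5 each [0.008 0.009 0.844]  spin units 0.03
```

Call:
servo_tool(
  moves=[
    [[0.04,0.04,0.9],0.03],
    [[0,0,0.9],0],
    [[0,0,0.9],0],
    [[0,0,0.7],0],
    [[0,0,0.5],0],
    [[0,0,0.3],0],
    [[0,0,0],0],
    [[0,0,0],0],
  ],
)

```text
t: 27.4
ee_pos: [0.5903, 0.0605, 0.0499]
orientation: [0.783, 0.622, -0.0, -0.0]
contact_force: [0.8, 0.0, -0.9]
gripper_width: 0.0099
grip_force: 25.0
```

Call:
servo_tool(
  moves=[
    [[0,0,0],0],
    [[0,0,0],0],
    [[0,0,0],0],
    [[0,0,0],0],
    [[0,0,-0.5],0],
    [[0,0,-0.9],0],
    [[0,0,-0.9],0],
    [[0,0,-0.9],0],
    [[-0.9,0,-0.9],0],
    [[-0.9,0,-0.9],0],
    [[-0.9,0,-0.9],0],
    [[-0.9,0,0],0],
    [[-0.9,0,0],0],
    [[-0.9,0,0],0],
    [[-0.9,0,0],0],
    [[-0.9,0,0],0],
    [[-0.9,0,0],0],
    [[-0.9,0,0],0],
    [[0,0,0],0],
    [[0,0,0],0],
  ],
  fingers=-0.4,
)

```text
t: 29.07
ee_pos: [0.5388, -0.1593, 0.1977]
orientation: [0.784, 0.621, 0.0, 0.0]
contact_force: [-0.1, 0.5, 0.1]
gripper_width: 0.026
grip_force: 0.0
```

```bash
python3 - <<'E'
from h import *
p,d=bot.read_camera("top");hsv=cv2.cvtColor(p,cv2.COLOR_RGB2HSV);P=pose("top");C=cloud(d,P)
e=np.array([[.9745,-.2241],[.2241,.9745]])
for n in HUE:
    a,b=HUE[n];k=(hsv[...,0]>=a)&(hsv[...,0]<=b)&(hsv[...,1]>90)&(C[...,2]>.05)&(C[...,2]<.07)&(d>.05)&(abs(C[...,0]-.6)<.1)&(abs(C[...,1]-.01)<.1)
    if k.sum(): print(n,k.sum(),(e@(np.median(C[k][:,:2],0)*1000-[599.3,21.3])).round(1),"z",np.median(C[k][:,2]).round(4))
cv2.imwrite("pics/top3.png",cv2.resize(p[150:290,170:360,::-1],None,fx=4,fy=4))
p,d=bot.read_camera("scene");cv2.imwrite("pics/scene3.png",cv2.resize(p[110:300,190:430,::-1],None,fx=3,fy=3))
E
```

```text
green 23 [-44.9 -26.6] z 0.0581
blue 27 [ 8.1 -9. ] z 0.0588
orange 32 [-17.7  36.8] z 0.0576
yellow 32 [71.9 -0.1] z 0.0585
```

View pics/top3.png

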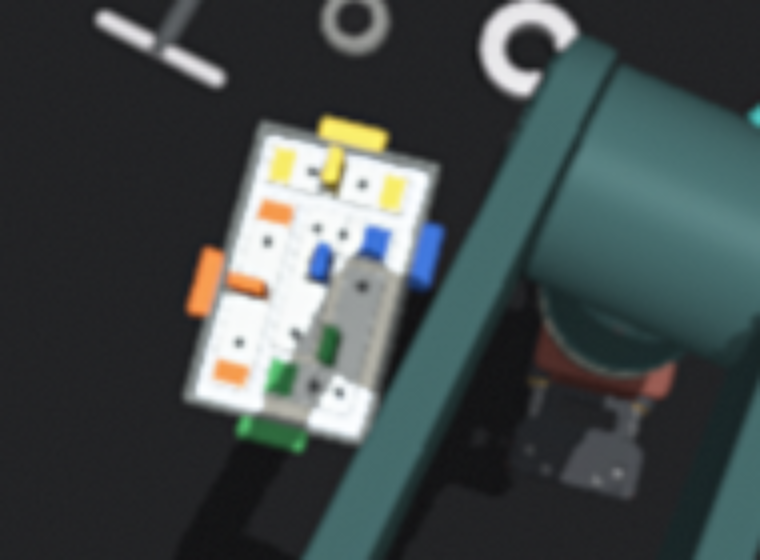

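View pics/scene3.png

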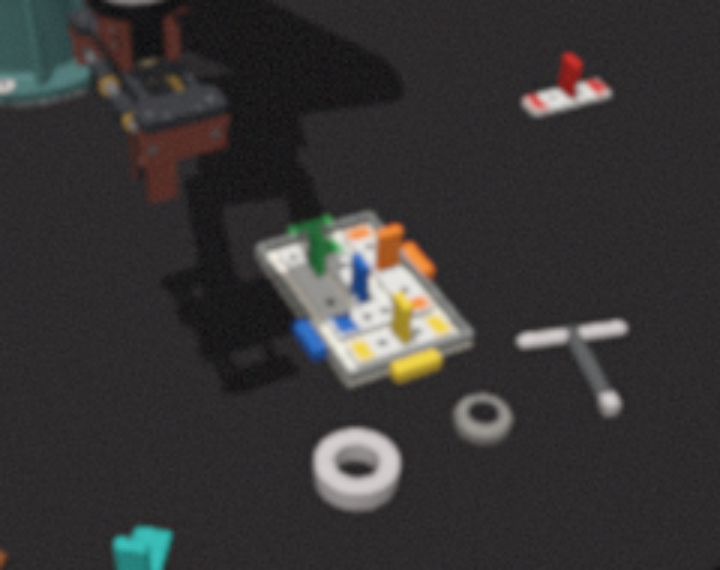

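All four plates lie flat in the tray, with tab tops at about 58 mm as expected. Each is within 1.5 mm of its place, the gripper is clear and the bystanders have not moved.

```bash
python3 -c "
from station import bot
print(bot.sign_off())"
```

```text
the job is handed in; nothing more can be done
None
```

The green, blue, orange and yellow plates are packed in the tray, each measured within about 1.5 mm of its stated place; the arm went near none of the red plates or bystanders, and the job was handed in at about 29 s of the 112 s allowed, though sign-off returned no verdict.

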